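Clear the sealer's catch tray into the weighing tote and tare the dial

TASK

The carton sealer has stopped with its catch tray full: put every taped carton side by side into the blue tote on the scale (none stacked) and the unsealed carton without blue tape into the red reject tray. Then, with the load at rest, turn the tare knob until the pointer stands on the red zero mark, so the next lot can be weighed in on top, and finally press the sealer's green restart button right down and let it go. Leave the tote in place on the scale, and the oil bottle, the can and the tape roll where they stand.

Things in the scene. Friction and masses are not known exactly. Their poses are not given: they have to be found in the camera images.
- carton0_center (a point): Finished brown cardboard carton, 68 mm (own x) x 54 mm (own y) x 84 mm (own z), about 0.15 kg, rigid; this point is its centre. It starts standing on its 68 x 54 face, seam up, in the catch tray. A bright blue tape strip runs along its top seam and down both ends: it is sealed. Three to five of carton0 to carton4 are present in a run.
- carton1_center (a point): Finished brown cardboard carton, 68 mm (own x) x 54 mm (own y) x 84 mm (own z), about 0.15 kg, rigid; this point is its centre. It starts standing on its 68 x 54 face, seam up, in the catch tray. A bright blue tape strip runs along its top seam and down both ends: it is sealed. Three to five of carton0 to carton4 are present in a run.
- carton2_center (a point): Finished brown cardboard carton, 68 mm (own x) x 54 mm (own y) x 84 mm (own z), about 0.15 kg, rigid; this point is its centre. It starts standing on its 68 x 54 face, seam up, in the catch tray. A bright blue tape strip runs along its top seam and down both ends: it is sealed. Three to five of carton0 to carton4 are present in a run.
- carton3_center (a point): Finished brown cardboard carton, 68 mm (own x) x 54 mm (own y) x 84 mm (own z), about 0.15 kg, rigid; this point is its centre. It starts standing on its 68 x 54 face, seam up, in the catch tray. A bright blue tape strip runs along its top seam and down both ends: it is sealed. Three to five of carton0 to carton4 are present in a run.
- carton4_center (a point): Finished brown cardboard carton, 68 mm (own x) x 54 mm (own y) x 84 mm (own z), about 0.15 kg, rigid; this point is its centre. It starts standing on its 68 x 54 face, seam up, in the catch tray. A bright blue tape strip runs along its top seam and down both ends: it is sealed. Three to five of carton0 to carton4 are present in a run.
- open_carton_center (a point): The one unsealed brown cardboard carton, 68 mm (own x) x 54 mm (own y) x 84 mm (own z), about 0.15 kg, rigid; this point is its centre. It starts standing on its 68 x 54 face, seam up, in the catch tray. No blue tape; the top flaps stand about 13 mm up in a low ridge (only seen, soft) with a dark gap between them. Always present.
- tote: Blue open plastic tote, 300 mm (own x) x 232 mm (own y) outside, 70 mm high, walls and floor 5 mm thick (inside 290 x 222 mm), about 0.5 kg, loose. It stands on the scale's platform, held by the platform's 8 mm upstand with 3 to 4 mm play, and sinks with the platform as it is loaded. Origin: centre of its underside, z up.
- reject_tray: Red open plastic tray fixed to the bench, 145 mm (own x) x 125 mm (own y) outside, 40 mm high, walls and floor 4 mm thick (inside 137 x 117 mm). Origin: centre of its underside on the bench, z up.
- scale: White bench spring scale, 2 kg full turn. Steel platform 318 x 250 mm, its top 60 mm above the bench when empty, centred on this origin (on the bench); long side along own x. A round dial head, 160 mm across and about 110 mm high, lies face up beside it, centred at own x -45 mm, y +222 mm.
- platform_top (a point): Centre of the platform's top face. The platform sinks 6 mm per kg.
- tare_knob (a point): Centre of the black bar-shaped tare knob in the middle of the dial, on the vertical turning axis, half-way up the bar. The bar is 48 mm long, 16 mm wide and 34 mm high (17 mm above and below this point), and points along the line from the axis to the zero mark. It stands on a hub of 52 mm diameter and 10 mm height on the white dial card; knob and card turn as one, with a friction of 0.08 N m, and stay where they are left.
- zero_mark (a point): Red zero mark (arrow) on the white dial card, 62 mm from the dial's axis; it turns with the tare knob. The card's black ticks are 25 g (4.9 mm on this circle) apart.
- pointer_tip (a point): Point of the blue pointer that rides just above the dial card, 62 mm from the dial's axis. It turns clockwise seen from above with the load on the platform, 3.14 rad per kg; it cannot be turned by hand. The scale reads zero when it stands over the zero mark.
- dial (a joint): Turn of tare knob and dial card, rad, growing clockwise seen from above; at 0 the zero mark lies in the scale's own +x direction. May be turned either way, without a stop in the useful range.
- pointer (a joint): Angle of the pointer, rad, growing clockwise seen from above; at 0 (empty platform) it lies in the scale's own +x direction. The scale reads zero when this equals the dial joint.
- sealer: Grey and green carton sealer fixed to the bench, with its aluminium catch tray, a sloping chute at the tray's own +y end and the machine (235 mm high) from own y +295 mm on. Origin: on the bench under the centre of the catch tray. Tray inside 262 mm (own x) x 326 mm (own y), floor 20 mm above the bench, walls 48 mm above the bench.
- restart_top (a point): Top centre of the round green restart button, 34 mm across, facing up on the grey control box (64 x 110 mm) at the robot's side of the catch tray.
- restart (a joint): Travel of the restart button, m: 0 out, 0.006 fully down; spring-back, about 5 N at full depth.
- oil_bottle: Bystander: amber oil bottle, 80 mm across, 220 mm high. Origin: underside centre. Leave it where it is.
- sauce_can: Bystander: green-labelled can, 100 mm across, 110 mm high. Origin: underside centre. Leave it where it is.
- tape_roll: Bystander: roll of blue tape lying flat, 110 mm across, 50 mm high. Origin: underside centre. Leave it where it is.

How it is judged:
On the way, in this order (a step that is already met when the one before it is completed fails the run):
1. every taped carton lies in the tote on the scale and the unsealed one in the reject tray (x of carton0_center in the frame of tote between -0.14 and 0.14 m and y of carton0_center in the frame of tote between -0.105 and 0.105 m and z of carton0_center in the frame of tote between 0.02 and 0.07 m and x of carton1_center in the frame of tote between -0.14 and 0.14 m and y of carton1_center in the frame of tote between -0.105 and 0.105 m and z of carton1_center in the frame of tote between 0.02 and 0.07 m and x of carton2_center in the frame of tote between -0.14 and 0.14 m and y of carton2_center in the frame of tote between -0.105 and 0.105 m and z of carton2_center in the frame of tote between 0.02 and 0.07 m and x of carton3_center in the frame of tote between -0.14 and 0.14 m and y of carton3_center in the frame of tote between -0.105 and 0.105 m and z of carton3_center in the frame of tote between 0.02 and 0.07 m and x of carton4_center in the frame of tote between -0.14 and 0.14 m and y of carton4_center in the frame of tote between -0.105 and 0.105 m and z of carton4_center in the frame of tote between 0.02 and 0.07 m and x of open_carton_center in the frame of reject_tray between -0.065 and 0.065 m and y of open_carton_center in the frame of reject_tray between -0.055 and 0.055 m and z of open_carton_center in the frame of reject_tray between 0.02 and 0.07 m and horizontal distance between tote and platform_top below 0.02 m and angle between tote's own z axis and vertical below 0.06 rad and z of tote in the frame of platform_top between -0.006 and 0.008 m and linear speed of each of carton0, carton1, carton2, carton3, carton4, open_carton, tote below 0.02 m/s), for 0.3 s.
2. the dial reads zero with the load on and the knob let go (horizontal distance between pointer_tip and zero_mark below 0.005 m and velocity of joint dial between -0.05 and 0.05 rad/s and contact force between the fingers and scale below 0.2 N), for 0.5 s.
3. the green restart button is pressed right down (value of joint restart above 0.0045 m), for 0.05 s.
At the end, for the whole second after the job is handed in: Taped cartons inside the tote, unsealed one inside the reject tray, centres 20-70 mm above the container's underside (not stacked); tote level, within 20 mm of mid-platform; pointer tip within 5 mm (one 25 g division) of the zero mark; button out; all at rest and let go (all of step 1 and all of step 2 and contact force between the fingers and carton0 below 0.2 N and contact force between the fingers and carton1 below 0.2 N and contact force between the fingers and carton2 below 0.2 N and contact force between the fingers and carton3 below 0.2 N and contact force between the fingers and carton4 below 0.2 N and contact force between the fingers and open_carton below 0.2 N and contact force between the fingers and tote below 0.2 N and value of joint restart below 0.002 m); the robot touches nothing.
It fails at once if the oil bottle, can or tape roll is shifted by more than 6 cm (distance of any of oil_bottle, sauce_can, tape_roll from where it was at the start of the episode above 0.06 m).
Of carton0, carton1, carton2, carton3, carton4 only 3 to 5 are there at a start; the rules pass over those that are not, and their reading is None.
At some moment in a run one of carton0, carton1, carton2, carton3, carton4, open_carton may be knocked a few centimetres aside while the robot is not near it.
Once in a run the grip may slacken for a moment while it holds something.
It also fails if it takes over 210 s, if anything falls off the work surface, if the arm or the gripper's body presses on something with over 40 N, if the wrist force passes 120 N, or if a joint passes its speed limit or range.

ROBOT

A 7-joint arm with a two-finger parallel gripper is mounted at the origin on the work surface. World frame = base frame: x ahead of the robot, y to its left, z up, the work surface at z = 0. Lengths are in m, angles in rad, forces in N, time in s.
With the tool pointing down it reaches from about 0.425 to 0.875 m from the base axis. Payload 4.7 kg.
Tool frame: the origin (TCP) lies midway between the tips of the shut fingers; the grasp point (between the pads) lies 19 mm behind it (ctrl.grip_point_offset is the distance from the TCP to the grasp point, in m); z points along the fingers, y is the line along which they close (so a half turn about z gives the same grasp; the last joint's range is limited). The gripper opens to 87 mm and grips with 3 to 60 N. Pads are 19 mm wide; open, the fingers measure 117 mm over their backs; the gripper's body (75 mm by 190 mm) begins 51 mm behind the grasp point.
Start: joints at [1.256, 0.321, -0.07, 1.45, 0.023, 1.371, -0.057], TCP at [0.21, -0.615, 0.223] pointing down, gripper open.
Joint ranges: [-2.86, 2.86], [-0.3, 2.09], [-1.38, 1.24], [0.06, 2.45], [-1.56, 4.7], [0.09, 2.05], [-2.69, 2.69]. Speed limits (rad/s): [2.57, 2.57, 3.14, 3.14, 3.14, 3.14, 3.14].

INTERFACE

Orientations are given as a rotation vector (axis times angle).
In Python, from bench import ctrl gives the robot as it stands.
- The arm moves only by the tool move_arm, never from a script. Its argument "increments" is text: rows parted by semicolons, each of 7 numbers parted by spaces: the shift along the world's x, y, z in mm, then the turn, a rotation vector about the world's x, y, z in degrees, then the closure in counts, from 0 (fully open) to 255 (shut). A call has exactly 8 rows; each row shifts and turns the commanded pose from where the row before left it; what a row does not reach is not made up. A row lasts 1/12 s, in which the tool goes at most 41.7 mm and 7.16 degrees, less where a joint would pass 70% of its speed; a pose out of reach is approached as far as the arm can. A call with a gripper value outside its range is refused whole. The fingers move at their own pace and stop on an object; "grip_force" is the grip in N (left out, the last holds). Time passes only in rows, so rows that do not move let the fingers close, or fill a call up. It gives the time, the measured TCP pose, the force, the opening and the grip force at its end, in the units of the state.
- ctrl.get_state(): the state, without advancing time (a new reading comes with each control period).
- ctrl.get_image(name): name is "scene" or "side" or "wrist"; returns a dict with "frame" (420x560x3 uint8, red, green, blue), "depth" (420x560 float32, m along the optical axis (not along the pixel's ray), 0 where there is no reading), "fx", "fy", "cx", "cy" (pixels), "position" and "orientation" of the camera in the world. Camera axes: x right, y down, z forward; pixel columns grow to the right and rows downward; lengths in m; the calibration is good to about 2 mm. A picture is of the moment at which its call begins.
- ctrl.close_job(): hands the job in; it is judged then, once.
Trained networks look in a picture, given as the dict that the camera call returned (one of the last four; its "shot" number tells which), for a name from the list of things; names that differ only in an ending like _2 or _b are one class to them, and where a whole thing is asked for, a point or a joint stands for the part that bears it (a point fixed in the world has none). Each returns a list of dicts, best first, with "score" (0 to 1); they miss things now and then, are a little off and sometimes report something else, mostly with a low value. They report only what shows in the picture. A call takes as long as a camera call.
- ctrl.find_in(target, picture): "centre" ([x, y, z] in m, in world coordinates, good to about 4 mm: the middle of the surface that is visible of it).
- ctrl.silhouettes(target, picture): "region" (420x560 bool, what is visible of it).
The state is a dict: "time": time; "joint_positions": joint angles; "qd": joint speeds; "joint_torque": joint torques, N m; "position": TCP position; "tool_rot": TCP orientation; "ft_force": force on the tool from outside, world axes, zero at the start; "torque": the same for the moment, N m; "grip_width": opening from 0.0 (shut) to 1.0 (fully open); "grip_force": force on a finger pad.
Only numpy, scipy, OpenCV 4.12 (cv2) and the standard library are available. Lean on these libraries where they do the work, as an engineer would, in place of code of your own. Each camera call takes 0.05 s, during which the arm holds its last target. There are 200 camera calls.

## Working session

There is one attempt and no reset: what is moved stays moved. The work goes in short steps, Python scripts to look and compute and a tool call to move; the robot and the scene stay as the last step left them, time stands still between calls to the robot, and variables do not carry over. Pictures are saved under pics/ and viewed, at most 14 in all, crops included, and the job is handed in when it is done.

Besides the shell and the picture viewer there is one more tool, called as name(argument=value, ...) on one line, values as JSON. move_arm: Moves the arm, as the interface text tells. Its arguments: {"type":"object","properties":{"increments":{"type":"string"},"grip_force":{"type":"number"}},"required":["increments"]}

```bash
mkdir -p pics; cat > h.py <<'E'
import numpy as np, cv2
from bench import ctrl
from scipy.spatial.transform import Rotation as R
def pose(p):
    o=np.array(p["orientation"],float)
    M=R.from_rotvec(o).as_matrix() if o.size==3 else (o if o.shape==(3,3) else None)
    return M,np.array(p["position"])
def cloud(p):
    M,t=pose(p);d=p["depth"];v,u=np.mgrid[:420,:560]
    c=np.stack([(u-p["cx"])/p["fx"]*d,(v-p["cy"])/p["fy"]*d,d],-1)
    w=c@M.T+t; w[d<=0]=np.nan
    return w
def save(p,n,s=1): cv2.imwrite("pics/"+n,cv2.resize(p["frame"][...,::-1],None,fx=s,fy=s))
E
python3 - <<'E'
from h import *
for n in ("scene","side"):
    p=ctrl.get_image(n); print(n,p["position"],p["orientation"],p["fx"],p["shot"]); save(p,n+"0.png",1.4)
    np.savez(n+"0.npz",w=cloud(p),f=p["frame"])
    for t in ["carton0_center","open_carton_center","tote","reject_tray","scale","tare_knob","zero_mark","pointer_tip","sealer","restart_top","oil_bottle","sauce_can","tape_roll"]:
        r=ctrl.find_in(t,p); print(t,[(np.round(x["centre"],3).tolist(),round(x["score"],2)) for x in r[:7]])
print(ctrl.get_state())
E
```

```text
scene [1.36620768 0.18450467 1.20598414] [-1.6612873  -2.07849991  0.66429723] 513.6356018424937 1
carton0_center [([0.588, 0.136, 0.106], 0.78), ([0.46, 0.335, 0.103], 0.73), ([0.483, -0.055, 0.108], 0.26)]
open_carton_center [([0.467, 0.144, 0.104], 0.74), ([0.489, -0.055, 0.109], 0.47)]
tote [([0.501, -0.295, 0.062], 0.65)]
reject_tray [([0.669, -0.052, -0.003], 0.81)]
scale [([0.531, -0.095, 0.068], 0.93), ([0.798, 0.103, 0.106], 0.63), ([0.46, 0.337, 0.101], 0.57), ([0.829, -0.122, 0.138], 0.18)]
tare_knob [([0.49, -0.058, 0.112], 0.64)]
zero_mark [([0.485, -0.057, 0.107], 0.86)]
pointer_tip []
sealer [([0.522, 0.546, 0.092], 0.75)]
restart_top [([0.829, -0.121, 0.139], 0.67), ([0.33, 0.302, 0.064], 0.53)]
oil_bottle [([0.828, -0.119, 0.137], 0.75)]
sauce_can [([0.798, 0.103, 0.103], 0.69)]
tape_roll [([0.778, 0.267, 0.048], 0.82)]
side [0.25654421 0.44718917 0.73228115] [-0.8751004   2.59339059 -0.96289507] 397.8028855420048 2
carton0_center [([0.55, 0.152, 0.097], 0.84), ([0.513, 0.285, 0.018], 0.29)]
open_carton_center [([0.435, 0.16, 0.104], 0.73), ([0.328, 0.293, 0.063], 0.
[... 650 characters left out ...]
: array([ 1.25609888,  0.32101788, -0.07008865,  1.45049273,  0.02261116,
        1.37076577, -0.05689113]), 'qd': array([ 7.17315813e-04,  1.38162448e-05,  1.51897501e-03, -8.70432893e-05,
       -4.40813753e-04, -1.25562557e-03,  4.62654851e-04]), 'joint_torque': array([ 1.74153629e-04, -4.91099310e+01, -4.03068429e-01, -3.12763953e+01,
       -6.38033263e-02,  3.37740651e-02,  1.12900520e-05]), 'position': array([ 0.20986641, -0.61522555,  0.22257848]), 'tool_rot': array([ 3.09911880e+00,  5.14161863e-01, -5.97593304e-05]), 'ft_force': array([0.37621749, 0.37190437, 0.57421453]), 'torque': array([ 0.0052386 ,  0.04232729, -0.03351759]), 'grip_force': 0.0, 'grip_width': 1.0024656183490765}
```

View pics/scene0.png

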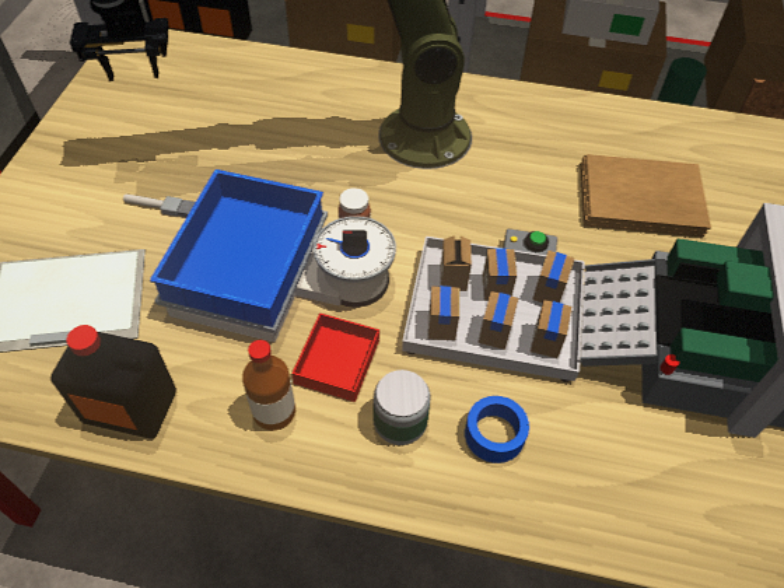

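View pics/side0.png

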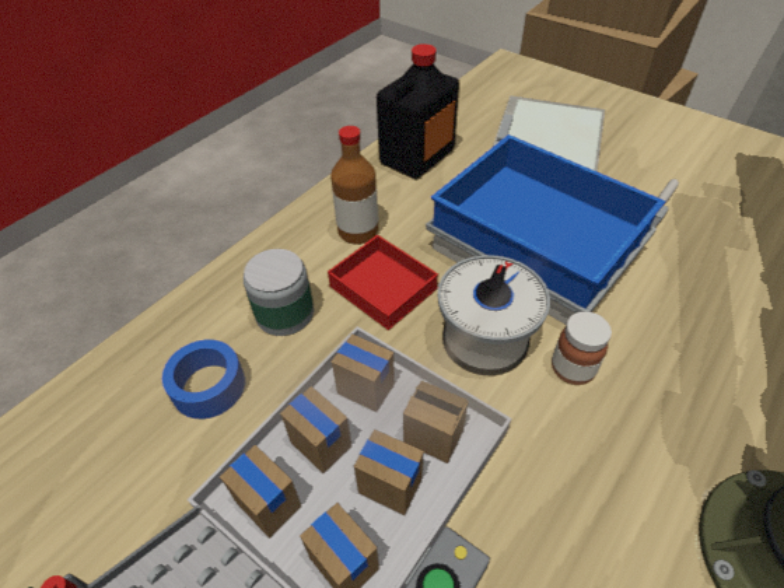

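The pictures show five taped cartons and the open one (scene px 457,260) standing in the tray. The tote is empty at (240,250), the dial at (350,250), the reject tray at (337,355) and the green button at (537,240). Next I measure each of these.

```bash
cat > m.py <<'E'
from h import *
def rect(w,m,minn=40):
    n,l,s,c=cv2.connectedComponentsWithStats(m.astype(np.uint8),connectivity=4)
    out=[]
    for i in range(1,n):
        if s[i,4]<minn: continue
        P=w[l==i]; r=cv2.minAreaRect((P[:,:2]*1000).astype(np.float32))
        a=r[2]; wd,h=r[1]
        if wd<h: a+=90; wd,h=h,wd
        a=(a+90)%180-90
        out.append((np.round(r[0],0),round(wd),round(h),round(a,1),round(np.median(P[:,2])*1000),s[i,4],l==i))
    return out
E
python3 - <<'E'
from m import *
for n in ("scene","side"):
    d=np.load(n+"0.npz"); w=d["w"]; f=d["f"].astype(int); x,y,z=np.moveaxis(w,-1,0)
    print(n)
    def show(t,m,k=40):
        for r in rect(w,m,k): print(t,*r[:6],f[r[6]].mean(0).round())
    show("carton",(z>.098)&(z<.12)&(x>.36)&(x<.7)&(y>.07)&(y<.45))
    print("traywall");show("wall",(z>.044)&(z<.053)&(x>.3)&(x<.75)&(y>.05)&(y<.5),150)
    blue=(f[...,2]>1.8*f[...,0])&(f[...,2]>90)
    show("toterim",(z>.12)&(z<.14)&(x>.25)&(x<.75)&(y<-.08)&blue,60)
    show("totefloor",(z>.05)&(z<.075)&(x>.25)&(x<.75)&(y<-.08)&blue,300)
    red=(f[...,0]>2*f[...,1])&(f[...,0]>90)
    show("rejrim",(z>.034)&(z<.048)&red&(x<.8),30)
    show("rejfloor",(z<.012)&red&(x<.8),60)
    show("dial",(z>.1)&(z<.125)&(x>.35)&(x<.62)&(y>-.17)&(y<.05),200)
    show("knob",(z>.13)&(z<.18)&(x>.4)&(x<.58)&(y>-.13)&(y<.03),20)
    gr=(f[...,1]>1.5*f[...,0])&(f[...,1]>1.2*f[...,2])&(f[...,1]>70)
    show("btn",gr&(x<.42)&(x>.25)&(y>.2)&(y<.4),20)
E
```

```text
scene
carton [441. 138.] 70 53 9.9 108 403 [126.  97.  64.]
carton [446. 229.] 73 54 11.4 104 402 [121. 113. 123.]
carton [431. 336.] 79 53 -8.8 104 401 [119. 113. 124.]
carton [563. 135.] 72 53 9.1 104 453 [124. 116. 126.]
carton [555. 241.] 73 54 -4.8 104 449 [122. 116. 128.]
carton [553. 341.] 73 54 -3.8 105 469 [118. 113. 124.]
traywall
wall [437. 408.] 167 41 6.4 49 275 [170. 162. 157.]
wall [575. 410.] 103 28 -0.8 49 184 [163. 157. 152.]
wall [628. 252.] 279 10 -88.7 48 229 [153. 147. 142.]
wall [730. 269.] 101 40 89.8 50 265 [ 49.  98. 194.]
toterim [ 509. -285.] 315 244 -2.7 127 1151 [ 51. 101. 197.]
totefloor [ 489. -299.] 256 203 -2.7 62 4597 [ 44.  97. 201.]
rejrim [613. -85.] 75 36 -55.8 39 50 [191.  49.  42.]
rejrim [679. -49.] 148 125 -5.5 40 189 [191.  47.  37.]
rejfloor [-1362.   112.] 840 169 2.3 -344 107 [153.  30.  26.]
rejfloor [-1398.   851.] 825 146 -13.7 -344 103 [158.  28.  24.]
rejfloor [667. -53.] 125 112 -5.8 4 1561 [215.  49.  39.]
dial [477. -62.] 166 163 -19.0 109 1998 [188. 184. 179.]
knob [477. -61.] 47 21 -78.9 149 162 [66. 55. 51.]
btn [298. 308.] 91
[... 552 characters left out ...]
. 417.] 30 22 -1.3 49 205 [158. 156. 154.]
wall [501. 417.] 71 24 1.1 48 374 [155. 152. 150.]
wall [331. 289.] 48 24 37.4 51 175 [36. 41. 38.]
toterim [ 509. -283.] 310 244 -2.9 126 1676 [ 46.  92. 158.]
totefloor [ 515. -317.] 278 168 -2.4 61 5042 [ 46.  95. 167.]
rejrim [745. -74.] 85 15 76.3 38 58 [142.  41.  35.]
rejrim [677. -46.] 146 126 -5.6 38 322 [149.  40.  36.]
rejfloor [687. -60.] 122 102 -4.6 4 1499 [175.  46.  43.]
rejfloor [682.  14.] 143 13 -0.7 7 118 [108.  28.  24.]
dial [ 470. -163.] 216 12 -1.5 111 561 [23. 48. 91.]
dial [476. -59.] 164 162 -69.0 108 3731 [163. 162. 159.]
knob [476. -58.] 49 17 -78.0 150 220 [51. 39. 39.]
btn [330. 292.] 32 22 37.5 61 249 [ 64. 144.  82.]
```

move_arm(increments="23 32 2 0 0 0 0;23 32 2 0 0 0 0;23 32 2 0 0 0 0;23 32 2 0 0 0 0;23 32 2 0 0 0 0;23 32 2 0 0 0 0;23 32 2 0 0 0 0;23 32 2 0 0 0 0", grip_force=25)

```text
time: 2.07
position: [0.3947, -0.3575, 0.239]
tool_rot: [3.098, 0.514, 0.0]
ft_force: [1.3, -1.0, 0.3]
grip_width: 0.998
grip_force: 0.0
```

move_arm(increments="23 32 0 0 0 0 0;23 32 0 0 0 0 0;0 39 0 0 0 -1.5 0;0 39 0 0 0 -1.5 0;0 39 0 0 0 -1.5 0;0 39 0 0 0 -1.5 0;0 39 0 0 0 -1.5 55;0 39 0 0 0 -1.5 55")

```text
time: 2.73
position: [0.4396, -0.0593, 0.2388]
tool_rot: [3.129, 0.267, 0.001]
ft_force: [0.8, 0.3, -0.4]
grip_width: 0.918
grip_force: 0.0
```

move_arm(increments="0 39 0 0 0 0 55;0 39 0 0 0 0 55;0 39 0 0 0 0 55;0 39 0 0 0 0 55;0 39 0 0 0 0 55;0 0 0 0 0 0 55;0 0 0 0 0 0 55;0 0 0 0 0 0 55")

```text
time: 3.4
position: [0.4399, 0.1332, 0.2386]
tool_rot: [3.129, 0.27, -0.0]
ft_force: [-1.7, -0.2, 0.6]
grip_width: 0.785
grip_force: 0.0
```

```bash
cat > c.py <<'E'
from m import *
import sys
def tcp():
    s=ctrl.get_state(); Rm=R.from_rotvec(s["tool_rot"]).as_matrix()
    print("t",round(s["time"],1),"TCP",(s["position"]*1000).round(1),"yaw",round(np.degrees(np.arctan2(Rm[1,0],Rm[0,0])),1),"tilt",round(np.degrees(np.arccos(-Rm[2,2])),1),"w",round(s["grip_width"],3),"gf",round(s["grip_force"],1),"F",s["ft_force"].round(1))
    return s
def cartons(n,lo=.098,hi=.12,box=(.34,.7,.06,.46)):
    p=ctrl.get_image(n); w=cloud(p); x,y,z=np.moveaxis(w,-1,0)
    m=(z>lo)&(z<hi)&(x>box[0])&(x<box[1])&(y>box[2])&(y<box[3])
    f=p["frame"].astype(int)
    for r in rect(w,m,100):
        c=f[r[6]]; b=(c[:,2]>1.5*c[:,0]).mean()
        print(n,*r[:6],"blue",round(b,2))
    return p
if __name__=="__main__":
    tcp()
    for a in sys.argv[1:]: cartons(a)
E
python3 - <<'E'
from c import *
tcp(); cartons("scene"); cartons("side")
print(ctrl.get_state()["joint_positions"].round(2))
p=ctrl.get_image("wrist"); save(p,"w1.png",1); print(p["position"],p["orientation"])
w=cloud(p); m=(w[...,2]>.098)&(w[...,2]<.12)
for r in rect(w,m,300): print("wrist",*r[:6])
E
```

```text
t 3.4 TCP [439.9 133.2 238.6] yaw 9.8 tilt 0.0 w 0.785 gf 0.0 F [-1.7 -0.2  0.6]
scene [441. 138.] 75 54 9.3 108 402 blue 0.0
scene [445. 229.] 74 55 11.0 104 396 blue 0.36
scene [430. 336.] 74 53 -8.9 104 406 blue 0.37
scene [563. 135.] 73 53 9.3 104 453 blue 0.36
scene [556. 241.] 72 54 -4.8 104 460 blue 0.36
scene [553. 342.] 72 54 -4.1 104 473 blue 0.36
side [563. 138.] 71 56 9.0 103 850 blue 0.36
side [439. 141.] 68 56 10.8 108 1110 blue 0.0
side [555. 243.] 70 54 -4.3 103 1118 blue 0.36
side [445. 231.] 69 55 11.4 103 1307 blue 0.36
side [553. 344.] 71 54 -4.0 103 1394 blue 0.38
side [430. 339.] 70 54 -9.2 104 1718 blue 0.37
[ 0.53 -0.09 -0.82  1.85 -0.07  1.36 -1.67]
[0.51226483 0.14519394 0.40103994] [ 2.23374984 -1.88329214 -0.25796222]
wrist [552. 345.] 68 55 -4.2 105 5176
wrist [555. 244.] 69 54 -4.6 104 5517
wrist [563. 139.] 69 54 9.1 105 5258
wrist [489. -58.] 165 138 -86.0 109 18370
wrist [429. 339.] 70 55 -8.7 105 4266
wrist [444. 232.] 69 54 11.5 105 4031
wrist [439. 142.] 68 54 10.6 109 3833
```

move_arm(increments="0 7.5 -16 0 0 0.5 55;0 0 -32 0 0 0 55;0 0 -32 0 0 0 55;0 0 -32 0 0 0 55;0 0 -32 0 0 0 55;0 0 -32 0 0 0 55;0 0 0 0 0 0 55;0 0 0 0 0 0 255", grip_force=40)

```text
time: 4.22
position: [0.4387, 0.1403, 0.0617]
tool_rot: [-3.128, -0.281, 0.006]
ft_force: [0.9, 0.5, 0.5]
grip_width: 0.761
grip_force: 0.0
```

move_arm(increments="0 0 0 0 0 0 255;0 0 0 0 0 0 255;0 0 0 0 0 0 255;0 0 0 0 0 0 255;0 0 20 0 0 0 255;0 0 35 0 0 0 255;0 0 35 0 0 0 255;0 0 35 0 0 0 255")

```text
time: 4.88
position: [0.4394, 0.1415, 0.1895]
tool_rot: [3.128, 0.284, 0.001]
ft_force: [1.4, -0.1, -2.1]
grip_width: 0.614
grip_force: 40.0
```

move_arm(increments="26 -20 0 0 0 -2 255;27 -21 0 0 0 -2 255;27 -21 0 0 0 -2 255;27 -21 0 0 0 -2 255;27 -21 0 0 0 -2 255;27 -21 0 0 0 -2 255;27 -21 0 0 0 -2 255;27 -21 0 0 0 -2 255")

```text
time: 5.55
position: [0.656, -0.0273, 0.1879]
tool_rot: [3.137, -0.159, 0.0]
ft_force: [0.9, 0.0, -1.8]
grip_width: 0.615
grip_force: 40.0
```

move_arm(increments="24 -22 0 0 0 0 255;0 0 -20 0 0 0 255;0 0 -30 0 0 0 255;0 0 -30 0 0 0 255;0 0 -30 0 0 0 255;0 0 -20 0 0 0 255;0 0 -7 0 0 0 255;0 0 0 0 0 0 255")

```text
time: 6.22
position: [0.6778, -0.0479, 0.0502]
tool_rot: [3.137, -0.155, -0.004]
ft_force: [0.1, -1.1, -1.5]
grip_width: 0.614
grip_force: 40.0
```

```bash
python3 - <<'E'
from c import *
tcp(); p=cartons("side",.075,.11,(.6,.76,-.13,.04))
E
```

```text
t 6.2 TCP [677.8 -47.9  50.2] yaw -5.7 tilt 0.2 w 0.614 gf 40.0 F [ 0.1 -1.1 -1.5]
side [658. -44.] 81 40 75.8 89 378 blue 0.03
```

move_arm(increments="0 0 -3 0 0 0 255;0 0 0 0 0 0 255;0 0 0 0 0 0 55;0 0 0 0 0 0 55;0 0 0 0 0 0 55;0 0 20 0 0 0 55;0 0 35 0 0 0 55;0 0 35 0 0 0 55")

```text
time: 6.93
position: [0.6776, -0.0478, 0.1371]
tool_rot: [-3.138, 0.155, 0.006]
ft_force: [0.3, 0.2, 0.6]
grip_width: 0.784
grip_force: 0.0
```

move_arm(increments="0 0 35 0 0 0 55;-11 18 20 0 0 1.8 55;-16 26 0 0 0 2 55;-16 26 0 0 0 2 55;-18 29 0 0 0 2 55;-18 29 0 0 0 2 55;-18 29 0 0 0 2 55;-18 29.5 0 0 0 3 55")

```text
time: 7.6
position: [0.5628, 0.1399, 0.1927]
tool_rot: [3.131, 0.253, 0.0]
ft_force: [0.4, 0.5, -0.4]
grip_width: 0.782
grip_force: 0.0
```

```bash
python3 - <<'E'
from c import *
tcp(); p=cartons("side",.075,.11,(.6,.76,-.13,.04)); cartons("side"); 
p=ctrl.get_image("scene"); w=cloud(p); m=(w[...,2]>.06)&(w[...,2]<.1)&(w[...,0]>.62)&(w[...,0]<.74)&(w[...,1]>-.12)&(w[...,1]<.02)
for r in rect(w,m): print(r[:6])
p=ctrl.get_image("wrist"); w=cloud(p); m=(w[...,2]>.098)&(w[...,2]<.12)
for r in rect(w,m,300): print("wrist",*r[:6])
print(ctrl.get_state()["joint_positions"].round(2))
E
```

```text
t 7.6 TCP [562.8 139.9 192.7] yaw 9.2 tilt 0.0 w 0.782 gf 0.0 F [ 0.4  0.5 -0.4]
side [563. 138.] 68 54 9.5 103 863 blue 0.27
side [556. 243.] 70 55 -5.5 104 1112 blue 0.36
side [445. 231.] 70 55 10.9 103 1304 blue 0.36
side [553. 344.] 70 54 -4.1 103 1393 blue 0.38
side [430. 339.] 70 54 -9.3 103 1722 blue 0.37
(array([679., -50.]), 71, 55, -4.7, 90, np.int32(570))
wrist [729.  91.] 39 5 -80.5 100 302
wrist [679. -37.] 64 9 -4.9 100 923
wrist [672. -55.] 54 8 -4.7 101 382
wrist [553. 343.] 70 52 -3.9 105 5461
wrist [555. 244.] 70 54 -4.6 105 5344
wrist [563. 139.] 69 54 9.4 105 5044
[ 0.42  0.29 -0.84  1.65  0.22  1.31 -1.87]
```

move_arm(increments="0 -1 -11 0 0 0 55;0 0 -30 0 0 0 55;0 0 -30 0 0 0 55;0 0 -30 0 0 0 55;0 0 -30 0 0 0 55;0 0 0 0 0 0 55;0 0 0 0 0 0 255;0 0 0 0 0 0 255")

```text
time: 8.47
position: [0.5651, 0.1373, 0.0626]
tool_rot: [-3.131, -0.248, -0.002]
ft_force: [0.6, -0.1, 0.8]
grip_width: 0.706
grip_force: 0.0
```

move_arm(increments="0 0 0 0 0 0 255;0 0 0 0 0 0 255;0 0 0 0 0 0 255;0 0 20 0 0 0 255;0 0 35 0 0 0 255;0 0 35 0 0 0 255;0 0 35 0 0 0 255;0 -10 15 0 0 0 255")

```text
time: 9.13
position: [0.5653, 0.1314, 0.2073]
tool_rot: [-3.129, -0.256, -0.012]
ft_force: [1.2, 0.1, -2.2]
grip_width: 0.622
grip_force: 40.0
```

move_arm(increments="2 -30 0 0 0 -1.5 255;3 -37 0 0 0 -1.5 255;3 -37 0 0 0 -1.5 255;3 -37 0 0 0 -1.5 255;3 -37 0 0 0 -1.5 255;3 -37 0 0 0 -1.5 255;3 -37 0 0 0 -1.5 255;3 -37 0 0 0 -1.5 255")

```text
time: 9.8
position: [0.5866, -0.163, 0.2022]
tool_rot: [3.14, -0.08, 0.001]
ft_force: [0.1, -0.7, -1.2]
grip_width: 0.617
grip_force: 40.0
```

move_arm(increments="3 -37 0 0 0 0 255;3 -37 0 0 0 0 255;3 -37 0 0 0 0 255;3 -37 0 0 0 0 255;0 -36 0 0 0 0 255;0 0 -20 0 0 0 255;0 0 -30 0 0 0 255;0 0 -20 0 0 0 255")

```text
time: 10.47
position: [0.5978, -0.346, 0.1296]
tool_rot: [-3.14, 0.081, 0.002]
ft_force: [-1.0, 0.1, -2.7]
grip_width: 0.618
grip_force: 40.0
```

```bash
python3 c.py
```

```text
t 10.5 TCP [ 597.8 -346.   129.6] yaw -3.0 tilt 0.1 w 0.618 gf 40.0 F [-1.   0.1 -2.7]
```

move_arm(increments="0 2 -14 0 0 0 255;0 0 -13 0 0 0 255;0 0 0 0 0 0 255;0 0 0 0 0 0 55;0 0 0 0 0 0 55;0 0 0 0 0 0 55;0 0 30 0 0 0 55;0 0 35 0 0 0 55")

```text
time: 11.13
position: [0.5973, -0.3427, 0.1682]
tool_rot: [-3.139, 0.078, 0.007]
ft_force: [0.4, -0.5, 0.4]
grip_width: 0.776
grip_force: 0.0
```

move_arm(increments="-2 27 27 0 0 0 55;-2 37 0 0 0 0 55;-2 37 0 0 0 0 55;-2 37 0 0 0 0 55;-2 37 0 0 0 0 55;-3 37 0 0 0 0 55;-3 37 0 0 0 0 55;-3 37 0 0 0 0 55")

```text
time: 11.8
position: [0.5801, -0.0555, 0.1981]
tool_rot: [3.139, -0.078, 0.004]
ft_force: [1.6, 0.8, 0.6]
grip_width: 0.78
grip_force: 0.0
```

move_arm(increments="-3 37 0 0 0 0 55;-3 37 0 0 0 0 55;-3 37 0 0 0 0 55;-3 37 0 0 0 0 55;-3 37 0 0 0 0 55;-3 37 0 0 0 0 55;-3 37 0 0 0 0 55;-3 37 0 0 0 -1.6 55")

```text
time: 12.47
position: [0.5561, 0.2407, 0.1981]
tool_rot: [-3.139, 0.123, -0.004]
ft_force: [0.5, -0.1, -0.2]
grip_width: 0.786
grip_force: 0.0
```

```bash
cat > k.py <<'E'
from c import *
tcp(); cartons("side"); cartons("scene",.13,.165,(.3,.75,-.45,-.13))
p=ctrl.get_image("wrist"); w=cloud(p); m=(w[...,2]>.098)&(w[...,2]<.12)&(w[...,1]>.08)
for r in rect(w,m,1500): print("wrist",*r[:6])
E
python3 k.py
```

```text
t 12.5 TCP [556.1 240.7 198.1] yaw -4.5 tilt 0.2 w 0.786 gf 0.0 F [ 0.5 -0.1 -0.2]
side [556. 243.] 70 54 -4.8 103 1109 blue 0.23
side [445. 231.] 70 55 10.9 103 1308 blue 0.36
side [553. 344.] 69 54 -3.6 104 1389 blue 0.38
side [430. 339.] 70 54 -9.2 103 1715 blue 0.37
scene [ 597. -343.] 75 57 -4.5 145 520 blue 0.33
wrist [555. 244.] 70 54 -4.7 105 4916
wrist [553. 345.] 69 54 -4.1 105 4686
wrist [449. 233.] 63 32 85.9 105 1699
```

move_arm(increments="0 2.5 -16 0 0 0 55;0 0 -30 0 0 0 55;0 0 -30 0 0 0 55;0 0 -30 0 0 0 55;0 0 -30 0 0 0 55;0 0 0 0 0 0 55;0 0 0 0 0 0 255;0 0 0 0 0 0 255")

```text
time: 13.28
position: [0.5575, 0.2412, 0.0627]
tool_rot: [-3.138, 0.124, -0.004]
ft_force: [0.5, -0.7, 0.1]
grip_width: 0.703
grip_force: 0.0
```

move_arm(increments="0 0 0 0 0 0 255;0 0 0 0 0 0 255;0 0 0 0 0 0 255;0 0 20 0 0 0 255;0 0 35 0 0 0 255;0 0 35 0 0 0 255;0 0 35 0 0 0 255;0 -10 15 0 0 0 255")

```text
time: 13.95
position: [0.5569, 0.2351, 0.2065]
tool_rot: [-3.135, 0.116, -0.011]
ft_force: [-0.1, -0.4, -1.3]
grip_width: 0.616
grip_force: 40.0
```

move_arm(increments="2 -30 0 0 0 1 255;4 -37 0 0 0 0.8 255;4 -37 0 0 0 0 255;4 -37 0 0 0 0 255;4 -37 0 0 0 0 255;4 -37 0 0 0 0 255;4 -37 0 0 0 0 255;4 -37 0 0 0 0 255")

```text
time: 14.62
position: [0.5857, -0.0596, 0.2014]
tool_rot: [3.14, -0.073, 0.001]
ft_force: [0.2, 0.3, -0.3]
grip_width: 0.615
grip_force: 40.0
```

move_arm(increments="4 -37 0 0 0 0 255;4 -37 0 0 0 0 255;4 -37 0 0 0 0 255;4 -37 0 0 0 0 255;2 -30 0 0 0 0 255;0 0 -20 0 0 0 255;0 0 -30 0 0 0 255;0 0 -20 0 0 0 255")

```text
time: 15.28
position: [0.6031, -0.2366, 0.1291]
tool_rot: [-3.14, 0.076, 0.001]
ft_force: [-0.3, 0.9, -1.2]
grip_width: 0.619
grip_force: 40.0
```

```bash
python3 c.py
```

```text
t 15.3 TCP [ 603.1 -236.6  129.1] yaw -2.8 tilt 0.1 w 0.619 gf 40.0 F [-0.3  0.9 -1.2]
```

move_arm(increments="0 3 -14 0 0 0 255;0 0 -13 0 0 0 255;0 0 0 0 0 0 255;0 0 0 0 0 0 55;0 0 0 0 0 0 55;0 0 0 0 0 0 55;0 0 30 0 0 0 55;0 0 35 0 0 0 55")

```text
time: 15.95
position: [0.6022, -0.2325, 0.1674]
tool_rot: [-3.139, 0.073, 0.007]
ft_force: [0.8, -0.4, 0.4]
grip_width: 0.777
grip_force: 0.0
```

move_arm(increments="-3 26 27 0 0 0 55;-3 37 0 0 0 0 55;-3 37 0 0 0 0 55;-3 37 0 0 0 0 55;-3 37 0 0 0 0 55;-3 37 0 0 0 0 55;-3 37 0 0 0 0 55;-3 37 0 0 0 0 55")

```text
time: 16.62
position: [0.5801, 0.054, 0.197]
tool_rot: [3.14, -0.073, 0.004]
ft_force: [0.7, 0.3, 0.1]
grip_width: 0.779
grip_force: 0.0
```

move_arm(increments="-3 37 0 0 0 0 55;-3 37 0 0 0 0 55;-3 37 0 0 0 0 55;-3 37 0 0 0 0 55;-3 37 0 0 0 0 55;-3 37 0 0 0 0 55;-4 37 0 0 0 0 55;-4 35 0 0 0 -1.2 55")

```text
time: 17.28
position: [0.554, 0.3485, 0.1969]
tool_rot: [-3.139, 0.106, -0.003]
ft_force: [0.2, 0.3, -0.1]
grip_width: 0.785
grip_force: 0.0
```

```bash
python3 k.py
```

```text
t 17.3 TCP [554.  348.5 196.9] yaw -3.9 tilt 0.1 w 0.785 gf 0.0 F [ 0.2  0.3 -0.1]
side [445. 231.] 69 55 11.3 103 1309 blue 0.35
side [553. 344.] 70 54 -3.6 103 1393 blue 0.38
side [430. 339.] 70 54 -9.1 103 1720 blue 0.37
scene [ 596. -344.] 73 57 -2.2 144 505 blue 0.34
scene [ 601. -233.] 73 56 -4.1 144 515 blue 0.36
wrist [575. 543.] 125 85 -13.2 106 6521
wrist [553. 345.] 69 54 -3.8 105 4961
wrist [447. 337.] 58 33 87.7 105 1676
```

move_arm(increments="-1 -4 -15 0 0 0 55;0 0 -30 0 0 0 55;0 0 -30 0 0 0 55;0 0 -30 0 0 0 55;0 0 -30 0 0 0 55;0 0 0 0 0 0 55;0 0 0 0 0 0 255;0 0 0 0 0 0 255")

```text
time: 18.1
position: [0.5544, 0.3423, 0.0628]
tool_rot: [-3.139, 0.108, -0.004]
ft_force: [0.2, -0.1, 0.7]
grip_width: 0.705
grip_force: 0.0
```

move_arm(increments="0 0 0 0 0 0 255;0 0 0 0 0 0 255;0 0 0 0 0 0 255;0 0 20 0 0 0 255;0 0 35 0 0 0 255;0 0 35 0 0 0 255;0 0 35 0 0 0 255;0 -10 25 0 0 0 255")

```text
time: 18.77
position: [0.5523, 0.3353, 0.2147]
tool_rot: [-3.136, 0.101, -0.004]
ft_force: [-0.1, 0.4, -0.5]
grip_width: 0.616
grip_force: 40.0
```

move_arm(increments="-3 -30 0 0 0 1 255;-3 -37 0 0 0 0 255;-3 -37 0 0 0 0 255;-3 -37 0 0 0 0 255;-3 -37 0 0 0 0 255;-3 -37 0 0 0 0 255;-3 -37 0 0 0 0 255;-3 -37 0 0 0 0 255")

```text
time: 19.43
position: [0.5282, 0.0416, 0.2111]
tool_rot: [3.14, -0.078, 0.001]
ft_force: [0.1, -0.0, -2.6]
grip_width: 0.618
grip_force: 40.0
```

move_arm(increments="-3 -37 0 0 0 0 255;-3 -37 0 0 0 0 255;-3 -37 0 0 0 0 255;-3 -37 0 0 0 0 255;-3 -37 0 0 0 0 255;-3 -37 0 0 0 0 255;-3 -37 0 0 0 0 255;-1 -37 0 0 0 0 255")

```text
time: 20.1
position: [0.5061, -0.2543, 0.2112]
tool_rot: [3.14, -0.078, 0.0]
ft_force: [0.6, -0.1, -1.2]
grip_width: 0.616
grip_force: 40.0
```

move_arm(increments="0 -37 0 0 0 0 255;0 -37 0 0 0 0 255;0 -14 0 0 0 0 255;0 0 -20 0 0 0 255;0 0 -30 0 0 0 255;0 0 -20 0 0 0 255;0 0 -10 0 0 0 255;0 0 0 0 0 0 255")

```text
time: 20.77
position: [0.5053, -0.3394, 0.1281]
tool_rot: [-3.138, 0.077, 0.006]
ft_force: [0.1, 0.7, -1.7]
grip_width: 0.62
grip_force: 40.0
```

```bash
python3 c.py
```

```text
t 20.8 TCP [ 505.3 -339.4  128.1] yaw -2.8 tilt 0.3 w 0.62 gf 40.0 F [ 0.1  0.7 -1.7]
```

move_arm(increments="1 0 -13 0 0 0 255;0 0 -12 0 0 0 255;0 0 0 0 0 0 255;0 0 0 0 0 0 55;0 0 0 0 0 0 55;0 0 0 0 0 0 55;0 0 30 0 0 0 55;0 0 35 0 0 0 55")

```text
time: 21.43
position: [0.5062, -0.3399, 0.1693]
tool_rot: [-3.138, 0.078, 0.007]
ft_force: [1.2, -0.1, 0.2]
grip_width: 0.777
grip_force: 0.0
```

move_arm(increments="-4 26 30 0 0 1 55;-4 36 0 0 0 1 55;-4 36 0 0 0 1 55;-4 36 0 0 0 1 55;-4 36 0 0 0 1 55;-4 36 0 0 0 1 55;-4 36 0 0 0 1 55;-4 36 0 0 0 1 55")

```text
time: 22.1
position: [0.4759, -0.061, 0.2016]
tool_rot: [3.137, 0.142, 0.003]
ft_force: [-0.3, -0.1, -0.5]
grip_width: 0.783
grip_force: 0.0
```

move_arm(increments="-4 36 0 0 0 1 55;-4 36 0 0 0 1 55;-4 36 0 0 0 1 55;-4 36 0 0 0 1 55;-4 36 0 0 0 1 55;-4 36 0 0 0 1 55;-3 36 0 0 0 0 55;-2 40 0 0 0 0 55")

```text
time: 22.77
position: [0.447, 0.2303, 0.2018]
tool_rot: [3.125, 0.302, 0.005]
ft_force: [1.4, 0.0, -1.1]
grip_width: 0.781
grip_force: 0.0
```

```bash
echo 'print(ctrl.get_state()["joint_positions"].round(2))' >>k.py; python3 k.py
```

```text
t 22.8 TCP [447.  230.3 201.8] yaw 11.1 tilt 0.2 w 0.781 gf 0.0 F [ 1.4  0.  -1.1]
side [443. 231.] 67 55 11.1 103 835 blue 0.37
side [431. 339.] 70 54 -9.3 104 1719 blue 0.37
scene [ 507. -342.] 76 57 -3.5 143 457 blue 0.35
scene [ 596. -344.] 74 57 -3.2 143 509 blue 0.34
scene [ 602. -233.] 75 56 -2.0 143 500 blue 0.35
wrist [430. 339.] 70 54 -9.3 105 4938
wrist [445. 232.] 69 54 11.3 105 4728
[ 0.47  0.09 -1.05  1.81  0.08  1.28 -1.96]
```

move_arm(increments="-2 1 -20 0 0 0 55;0 0 -30 0 0 0 55;0 0 -30 0 0 0 55;0 0 -30 0 0 0 55;0 0 -30 0 0 0 55;0 0 0 0 0 0 55;0 0 0 0 0 0 255;0 0 0 0 0 0 255")

```text
time: 23.58
position: [0.4462, 0.2303, 0.0623]
tool_rot: [-3.127, -0.304, -0.003]
ft_force: [0.6, 0.1, 0.1]
grip_width: 0.703
grip_force: 0.0
```

move_arm(increments="0 0 0 0 0 0 255;0 0 0 0 0 0 255;0 0 0 0 0 0 255;0 0 20 0 0 0 255;0 0 35 0 0 0 255;0 0 35 0 0 0 255;0 0 35 0 0 0 255;0 -10 25 0 0 0 255")

```text
time: 24.25
position: [0.445, 0.223, 0.2142]
tool_rot: [-3.125, -0.31, -0.006]
ft_force: [1.2, 1.2, -0.7]
grip_width: 0.618
grip_force: 40.0
```

move_arm(increments="5 -30 0 0 0 -1 255;5 -37 0 0 0 -1 255;5 -37 0 0 0 -1 255;5 -37 0 0 0 -1 255;5 -37 0 0 0 -1 255;5 -37 0 0 0 -1 255;5 -37 0 0 0 -1 255;5 -37 0 0 0 -1 255")

```text
time: 24.92
position: [0.4847, -0.0706, 0.2113]
tool_rot: [3.139, 0.085, 0.001]
ft_force: [1.3, 0.2, -2.4]
grip_width: 0.62
grip_force: 40.0
```

move_arm(increments="5 -37 0 0 0 -1 255;5 -37 0 0 0 -1 255;5 -37 0 0 0 -1 255;5 -37 0 0 0 -1 255;6 -14 0 0 0 -2 255;0 0 -20 0 0 0 255;0 0 -30 0 0 0 255;0 0 -30 0 0 0 255")

```text
time: 25.58
position: [0.5116, -0.2316, 0.131]
tool_rot: [3.139, -0.08, 0.004]
ft_force: [-0.2, -0.6, -1.8]
grip_width: 0.619
grip_force: 40.0
```

```bash
python3 c.py
```

```text
t 25.6 TCP [ 511.6 -231.6  131. ] yaw -2.9 tilt 0.2 w 0.619 gf 40.0 F [-0.2 -0.6 -1.8]
```

move_arm(increments="0 2 -14 0 0 0 255;0 0 -14 0 0 0 255;0 0 0 0 0 0 255;0 0 0 0 0 0 55;0 0 0 0 0 0 55;0 0 0 0 0 0 55;0 0 30 0 0 0 55;0 0 35 0 0 0 55")

```text
time: 26.25
position: [0.5094, -0.2282, 0.1671]
tool_rot: [-3.139, 0.078, 0.006]
ft_force: [0.6, -0.2, 0.7]
grip_width: 0.779
grip_force: 0.0
```

move_arm(increments="-5 29 35 0 0 -1 55;-5 36 0 0 0 -1 55;-5 36 0 0 0 -1 55;-5 36 0 0 0 -1 55;-5 36 0 0 0 -1 55;-5 36 0 0 0 -1 55;-5 36 0 0 0 -0.4 55;-5 36 0 0 0 0 55")

```text
time: 26.92
position: [0.4714, 0.0514, 0.2009]
tool_rot: [3.13, -0.254, 0.005]
ft_force: [1.8, 0.5, 0.2]
grip_width: 0.787
grip_force: 0.0
```

move_arm(increments="-5 36 0 0 0 0 55;-5 36 0 0 0 0 55;-5 36 0 0 0 0 55;-5 36 0 0 0 0 55;-5 36 0 0 0 0 55;-5 36 0 0 0 0 55;-6 36 0 0 0 0 55;-6 36 0 0 0 0 55")

```text
time: 27.58
position: [0.4297, 0.3394, 0.2008]
tool_rot: [-3.131, 0.256, -0.004]
ft_force: [0.3, 0.3, 0.1]
grip_width: 0.785
grip_force: 0.0
```

```bash
python3 k.py
```

```text
t 27.6 TCP [429.7 339.4 200.8] yaw -9.3 tilt 0.2 w 0.785 gf 0.0 F [0.3 0.3 0.1]
side [427. 339.] 64 54 -9.2 103 1581 blue 0.37
scene [ 506. -343.] 75 59 -3.5 142 455 blue 0.34
scene [ 508. -229.] 75 55 -4.4 142 455 blue 0.35
scene [ 597. -344.] 72 60 -3.2 143 496 blue 0.34
scene [ 603. -233.] 73 57 -1.5 142 506 blue 0.37
wrist [502. 561.] 176 62 0.9 106 8038
wrist [430. 340.] 69 54 -9.1 105 4870
[ 0.24  0.26 -1.1   1.71  0.24  1.31 -2.63]
```

move_arm(increments="0 0 -10 0 0 2 55;0 0 -20 0 0 2 55;0 0 -20 0 0 0 55;0 0 -20 0 0 0 55;0 0 0 0 0 0 55;0 0 0 0 0 0 55;0 0 0 0 0 0 55;0 0 0 0 0 0 55")

```text
time: 28.4
position: [0.4304, 0.338, 0.1312]
tool_rot: [-3.137, 0.145, -0.004]
ft_force: [-0.7, 0.5, 1.2]
grip_width: 0.784
grip_force: 0.0
```

```bash
python3 -c "
from c import *
print(tcp()['joint_positions'].round(3))"
```

```text
t 28.4 TCP [430.4 338.  131.2] yaw -5.3 tilt 0.2 w 0.784 gf 0.0 F [-0.7  0.5  1.2]
[ 0.197  0.332 -1.06   1.798  0.313  1.192 -2.62 ]
```

move_arm(increments="0 1 -14 0 0 2 55;0 0 -20 0 0 2 55;0 0 -20 0 0 0 55;0 0 -15 0 0 0 55;0 0 0 0 0 0 55;0 0 0 0 0 0 255;0 0 0 0 0 0 255;0 0 0 0 0 0 255")

```text
time: 29.07
position: [0.43, 0.3394, 0.0617]
tool_rot: [-3.14, 0.034, -0.003]
ft_force: [0.7, 0.4, -0.3]
grip_width: 0.644
grip_force: 38.3
```

move_arm(increments="0 0 0 0 0 0 255;0 0 0 0 0 0 255;0 0 0 0 0 0 255;0 0 20 0 0 0 255;0 0 35 0 0 0 255;0 0 35 0 0 0 255;0 0 35 0 0 0 255;0 0 25 0 0 0 255")

```text
time: 29.73
position: [0.4295, 0.3393, 0.2132]
tool_rot: [-3.141, 0.034, -0.003]
ft_force: [0.2, 0.5, -1.6]
grip_width: 0.643
grip_force: 38.1
```

```bash
python3 -c "
from c import *
print(tcp()['joint_positions'].round(3))"
```

```text
t 29.7 TCP [429.5 339.3 213.2] yaw -1.2 tilt 0.1 w 0.643 gf 38.1 F [ 0.2  0.5 -1.6]
[ 0.252  0.253 -1.108  1.695  0.233  1.337 -2.49 ]
```

move_arm(increments="5 -30 0 0 0 1 255;5 -37 0 0 0 1 255;5 -37 0 0 0 1 255;5 -37 0 0 0 1 255;5 -37 0 0 0 1 255;5 -37 0 0 0 1 255;5 -37 0 0 0 0 255;5 -37 0 0 0 0 255")

```text
time: 30.4
position: [0.4688, 0.0477, 0.2105]
tool_rot: [3.137, 0.13, 0.0]
ft_force: [0.9, -0.7, -0.6]
grip_width: 0.64
grip_force: 38.1
```

move_arm(increments="0 -37 0 0 0 0 255;0 -37 0 0 0 0 255;0 -37 0 0 0 0 255;0 -37 0 0 0 0 255;0 -37 0 0 0 0 255;0 -37 0 0 0 0 255;0 -37 0 0 0 0 255;0 -37 0 0 0 0 255")

```text
time: 31.07
position: [0.4686, -0.2479, 0.2102]
tool_rot: [3.139, 0.13, -0.001]
ft_force: [0.8, 0.4, -1.4]
grip_width: 0.642
grip_force: 38.1
```

move_arm(increments="-18 -29 0 0 0 0 255;-18 -29 0 0 0 0 255;-18 -29 0 0 0 0 255;-1 -2 0 0 0 0 255;0 0 -20 0 0 0 255;0 0 -20 0 0 0 255;0 0 0 0 0 0 255;0 0 0 0 0 0 255")

```text
time: 31.73
position: [0.4135, -0.3344, 0.1695]
tool_rot: [-3.137, -0.13, 0.003]
ft_force: [0.7, 0.2, -0.4]
grip_width: 0.642
grip_force: 38.1
```

```bash
python3 - <<'E'
from c import *
print(tcp()['joint_positions'].round(2)); 
for n in("side","scene"): p=cartons(n,.125,.23,(.3,.75,-.45,-.13)); save(p,n+"1.png",1.4)
E
```

```text
t 31.7 TCP [ 413.5 -334.4  169.5] yaw 4.8 tilt 0.2 w 0.642 gf 38.1 F [ 0.7  0.2 -0.4]
[ 1.15  0.14 -0.56  1.8   0.08  1.23 -0.92]
side [ 596. -341.] 72 59 0.6 141 537 blue 0.28
side [ 505. -339.] 70 58 -4.9 141 590 blue 0.28
side [ 403. -317.] 85 44 32.7 166 963 blue 0.06
side [ 601. -231.] 70 58 -2.0 141 615 blue 0.29
side [ 507. -227.] 70 58 -3.2 141 684 blue 0.29
scene [ 419. -339.] 86 84 24.9 191 825 blue 0.16
scene [ 507. -342.] 75 58 -2.5 142 489 blue 0.33
scene [ 508. -230.] 73 57 -3.0 142 489 blue 0.36
scene [ 596. -343.] 73 57 -4.0 142 535 blue 0.33
scene [ 602. -233.] 72 56 -1.3 142 547 blue 0.35
```

View pics/side1.png

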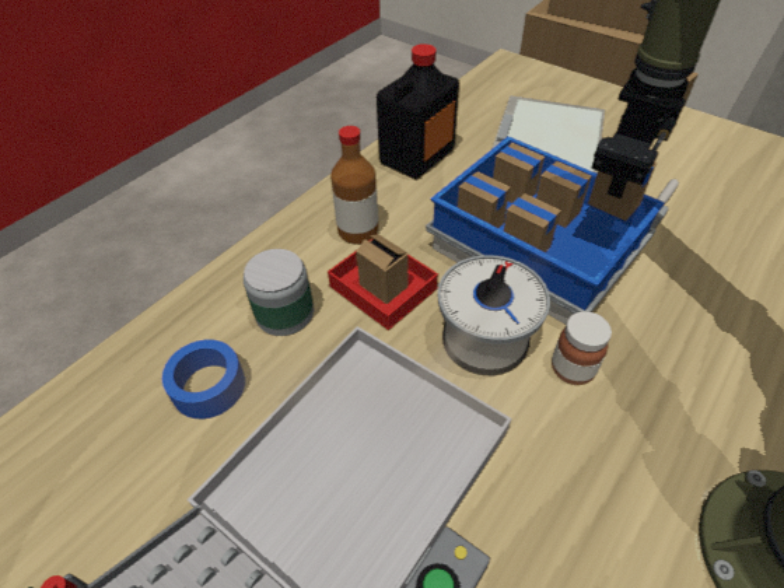

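The tray is empty, four cartons stand in the tote, the fifth hangs over its slot (px 618,190), and the pointer has swung to (515,318). I'll lower and release.

move_arm(increments="0 0 -20 0 0 0 255;0 0 -20 0 0 0 255;0 0 -15 0 0 0 255;0 0 -12 0 0 0 255;0 0 0 0 0 0 255;0 0 0 0 0 0 55;0 0 0 0 0 0 55;0 0 0 0 0 0 55")

```text
time: 32.5
position: [0.4154, -0.3361, 0.1052]
tool_rot: [3.137, 0.13, 0.003]
ft_force: [0.3, 0.1, 0.1]
grip_width: 0.759
grip_force: 0.0
```

move_arm(increments="0 0 25 0 0 0 55;0 0 35 0 0 0 55;0 0 35 0 0 0 55;0 0 25 0 0 0 55;0 0 0 0 0 0 55;0 0 0 0 0 0 55;0 0 0 0 0 0 55;0 0 0 0 0 0 55")

```text
time: 33.17
position: [0.4138, -0.3349, 0.2226]
tool_rot: [-3.138, -0.13, 0.002]
ft_force: [0.1, 0.0, -1.1]
grip_width: 0.783
grip_force: 0.0
```

```bash
cat > d.py <<'E'
from c import *
# dial axis; red mark / blue pointer angle about it, clockwise from above, relative to scale +x (yaw s)
def dial(n,ax=(.4765,-.060),zlo=.10,zhi=.13):
    p=ctrl.get_image(n); w=cloud(p); f=p["frame"].astype(int); x,y,z=np.moveaxis(w,-1,0)
    dm=(z>.1)&(z<.125)&(np.hypot(x-ax[0],y-ax[1])<.09)
    P=w[dm]; 
    if dm.sum()<300: print("no dial"); return p
    r,g,b=np.moveaxis(f,-1,0)
    rr=np.hypot(x-ax[0],y-ax[1])
    for nm,m in (("red",(r>1.7*g)&(r>90)),("blue",(b>1.5*r)&(b>80))):
        m=m&dm&(rr>.034)&(rr<.078)
        if m.sum()<4: print(n,nm,"none"); continue
        dx,dy=x[m]-ax[0],y[m]-ax[1]
        a=np.arctan2(dy,dx); c=np.angle(np.exp(1j*a).mean())
        print(n,nm,"n",m.sum(),"angle ccw deg",round(np.degrees(c),1),"r",(rr[m].min()*1000).round(),(rr[m].max()*1000).round(),"z",round(np.median(z[m])*1000))
    k=(z>.135)&(z<.18)&(rr<.045)
    for q in rect(w,k,20): print(n,"knob",*q[:6])
    if n!="wrist":
        q=rect(w,dm&(rr<.085),200); [print("disc",*i[:4]) for i in q]
    return p
E
python3 - <<'E'
from d import *
tcp()
cartons("scene",.125,.165,(.3,.75,-.45,-.13))
dial("scene"); dial("side")
p=ctrl.get_image("scene")
for t in("zero_mark","pointer_tip","tare_knob"): print(t,ctrl.find_in(t,p)[:2])
E
```

```text
t 33.2 TCP [ 413.8 -334.9  222.6] yaw 4.7 tilt 0.1 w 0.783 gf 0.0 F [ 0.1  0.  -1.1]
scene [ 410. -337.] 89 57 -2.2 141 446 blue 0.32
scene [ 506. -342.] 77 56 -2.9 141 475 blue 0.34
scene [ 508. -231.] 75 58 -2.7 141 486 blue 0.36
scene [ 597. -343.] 72 58 -1.9 141 526 blue 0.33
scene [ 602. -233.] 73 56 -3.5 141 523 blue 0.36
scene red n 16 angle ccw deg -79.3 r 59.0 77.0 z 109
scene blue n 14 angle ccw deg 131.8 r 35.0 59.0 z 111
scene knob [478. -61.] 47 20 -82.6 149 147
disc [478. -61.] 166 162 18.8
side red n 10 angle ccw deg -77.6 r 62.0 72.0 z 108
side blue n 20 angle ccw deg 127.5 r 34.0 62.0 z 111
side knob [476. -58.] 47 17 -77.8 151 200
disc [476. -59.] 164 162 -81.3
zero_mark [{'centre': [0.4831, -0.0573, 0.1065], 'score': 0.62}, {'centre': [0.6578, -0.1857, 0.0606], 'score': 0.55}]
pointer_tip [{'centre': [0.6092, -0.2263, 0.14], 'score': 0.47}]
tare_knob [{'centre': [0.4883, -0.0574, 0.1101], 'score': 0.95}]
```

move_arm(increments="8 34 0 0 0 7 55;8 34 0 0 0 7 55;8 34 0 0 0 7 55;8 34 0 0 0 7 55;8 34 0 0 0 7 55;8 34 0 0 0 7 55;8 34 0 0 0 7 55;8 34 0 0 0 7 55")

```text
time: 34.18
position: [0.4784, -0.0616, 0.2236]
tool_rot: [2.705, 1.596, -0.0]
ft_force: [0.7, 0.2, 0.4]
grip_width: 0.782
grip_force: 0.0
```

move_arm(increments="0 3 0 0 0 7 55;0 0 0 0 0 7 55;0 0 0 0 0 7 55;0 0 0 0 0 7 55;0 0 0 0 0 7 55;0 0 0 0 0 6 55;0 0 0 0 0 0 55;0 0 0 0 0 0 55")

```text
time: 34.85
position: [0.4783, -0.0602, 0.2234]
tool_rot: [1.986, 2.434, 0.0]
ft_force: [-0.4, -1.4, -0.1]
grip_width: 0.783
grip_force: 0.0
```

```bash
python3 - <<'E'
from d import *
print(tcp()['joint_positions'].round(2))
p=dial("wrist"); save(p,"w2.png",1.2); dial("side")
E
```

```text
t 34.9 TCP [478.3 -60.2 223.4] yaw 101.6 tilt 0.0 w 0.783 gf 0.0 F [-0.4 -1.4 -0.1]
[ 0.91 -0.01 -0.82  1.83 -0.01  1.32  0.29]
wrist red n 62 angle ccw deg -78.4 r 55.0 67.0 z 109
wrist blue n 174 angle ccw deg 128.8 r 34.0 63.0 z 112
wrist knob [476. -58.] 48 16 -78.3 152 1215
side red n 12 angle ccw deg -77.2 r 64.0 74.0 z 107
side blue n 20 angle ccw deg 127.5 r 36.0 60.0 z 111
side knob [476. -58.] 50 16 -79.8 150 197
disc [477. -59.] 165 162 -64.9
```

View pics/w2.png

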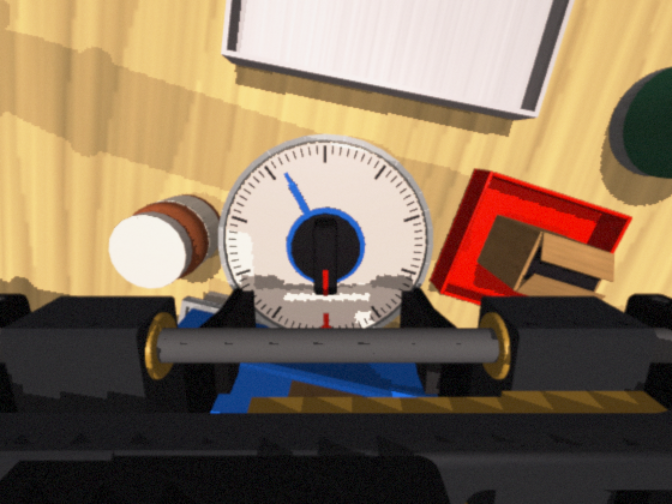

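move_arm(increments="-2.2 1.7 -21 0 0 0 55;0 0 -25 0 0 0 55;0 0 -25 0 0 0 55;0 0 -20 0 0 0 55;0 0 -10 0 0 0 55;0 0 0 0 0 0 255;0 0 0 0 0 0 255;0 0 0 0 0 0 255", grip_force=20)

```text
time: 35.62
position: [0.4772, -0.0586, 0.1237]
tool_rot: [1.982, 2.435, 0.002]
ft_force: [0.5, -0.5, -0.4]
grip_width: 0.637
grip_force: 0.0
```

move_arm(increments="0 0 0 0 0 0 255;0 0 0 0 0 0 255;0 0 0 0 0 0 255;0 0 0 0 0 0 255;0 0 0 0 0 0 255;0 0 0 0 0 0 255;0 0 0 0 0 0 255;0 0 0 0 0 0 255")

```text
time: 36.28
position: [0.4764, -0.0585, 0.1226]
tool_rot: [1.982, 2.437, 0.001]
ft_force: [1.0, 0.3, 0.1]
grip_width: 0.182
grip_force: 20.0
```

```bash
python3 -c "
from d import *
print(tcp()['joint_positions'].round(2)); dial('side')"
```

```text
t 36.3 TCP [476.4 -58.5 122.6] yaw 101.8 tilt 0.0 w 0.182 gf 20.0 F [1.  0.3 0.1]
[ 0.88  0.09 -0.84  1.96  0.07  1.12  0.22]
side red none
side blue n 19 angle ccw deg 127.6 r 35.0 61.0 z 111
side knob [478. -53.] 40 32 -34.3 151 310
disc [472. -46.] 162 137 19.9
```

move_arm(increments="0 0 0 0 0 -4 255;0 0 0 0 0 -6 255;0 0 0 0 0 -6 255;0 0 0 0 0 -6 255;0 0 0 0 0 -6 255;0 0 0 0 0 -6 255;0 0 0 0 0 -6 255;0 0 0 0 0 -6 255")

```text
time: 37.0
position: [0.4771, -0.0587, 0.1226]
tool_rot: [2.78, 1.461, 0.003]
ft_force: [3.7, -0.4, -1.7]
grip_width: 0.183
grip_force: 20.0
```

move_arm(increments="0 0 0 0 0 -6 255;0 0 0 0 0 -6 255;0 0 0 0 0 -6 255;0 0 0 0 0 -6 255;0 0 0 0 0 -6 255;0 0 0 0 0 -6 255;0 0 0 0 0 -6 255;0 0 0 0 0 -6 255")

```text
time: 37.67
position: [0.4775, -0.0594, 0.1226]
tool_rot: [3.134, 0.204, 0.005]
ft_force: [5.0, -2.3, -4.1]
grip_width: 0.182
grip_force: 20.0
```

```bash
python3 -c "
from d import *
print(tcp()['joint_positions'].round(2)); dial('side')"
```

```text
t 37.7 TCP [477.5 -59.4 122.6] yaw 7.4 tilt 0.2 w 0.182 gf 20.0 F [ 5.  -2.3 -4.1]
[ 0.79  0.08 -0.74  1.96  0.06  1.12 -1.42]
side red n 20 angle ccw deg -173.1 r 56.0 73.0 z 108
side blue n 15 angle ccw deg 127.9 r 34.0 61.0 z 111
side knob [454. -60.] 14 5 76.7 143 31
disc [466. -49.] 163 137 45.0
```

move_arm(increments="0 0 0 0 0 -6 255;0 0 0 0 0 -6 255;0 0 0 0 0 -6 255;0 0 0 0 0 -6 255;0 0 0 0 0 -6 255;0 0 0 0 0 -6 255;0 0 0 0 0 -6 255;0 0 0 0 0 -6 255")

```text
time: 38.38
position: [0.4773, -0.0601, 0.1226]
tool_rot: [2.946, -1.09, 0.005]
ft_force: [4.1, -3.0, -3.5]
grip_width: 0.183
grip_force: 20.0
```

move_arm(increments="0 0 0 0 0 -5 255;0 0 0 0 0 -4.5 255;0 0 0 0 0 0 255;0 0 0 0 0 0 255;0 0 0 0 0 0 255;0 0 0 0 0 0 255;0 0 0 0 0 0 255;0 0 0 0 0 0 255")

```text
time: 39.05
position: [0.4772, -0.0602, 0.1226]
tool_rot: [2.849, -1.323, 0.005]
ft_force: [3.4, -4.1, -3.3]
grip_width: 0.182
grip_force: 20.0
```

```bash
python3 -c "
from d import *
print(tcp()['joint_positions'].round(2)); dial('side',(.4762,-.0585)); dial('scene',(.4772,-.0605))"
```

```text
t 39.0 TCP [477.2 -60.2 122.6] yaw -49.8 tilt 0.2 w 0.182 gf 20.0 F [ 3.4 -4.1 -3.3]
[ 0.74  0.08 -0.69  1.97  0.06  1.12 -2.41]
side red n 18 angle ccw deg 130.0 r 59.0 73.0 z 108
side blue n 20 angle ccw deg 128.4 r 34.0 58.0 z 111
side knob [474. -54.] 41 38 -19.7 151 319
disc [469. -48.] 162 138 33.1
scene red none
scene blue none
scene knob [493. -75.] 17 12 86.3 146 26
disc [493. -63.] 162 137 83.7
```

move_arm(increments="0 0 0 0 0 -0.8 255;0 0 0 0 0 0 255;0 0 0 0 0 0 255;0 0 0 0 0 0 55;0 0 0 0 0 0 55;0 0 0 0 0 0 55;0 0 0 0 0 0 55;0 0 0 0 0 0 55")

```text
time: 39.82
position: [0.4759, -0.0583, 0.1224]
tool_rot: [2.841, -1.341, -0.001]
ft_force: [0.1, 0.4, -0.9]
grip_width: 0.476
grip_force: 0.0
```

move_arm(increments="0 0 25 0 0 0 55;0 0 35 0 0 0 55;0 0 35 0 0 0 55;0 0 5 0 0 0 55;0 0 0 0 0 5 55;0 0 0 0 0 5 55;0 0 0 0 0 0 55;0 0 0 0 0 0 55")

```text
time: 40.48
position: [0.4759, -0.0585, 0.2222]
tool_rot: [2.945, -1.092, -0.001]
ft_force: [-0.3, 0.4, -0.2]
grip_width: 0.78
grip_force: 0.0
```

```bash
python3 - <<'E'
from d import *
print(tcp()['joint_positions'].round(2)); dial('side',(.4762,-.0585)); p=dial('wrist',(.4762,-.0585)); save(p,"w3.png",1.2)
E
```

```text
t 40.5 TCP [475.9 -58.5 222.2] yaw -40.7 tilt 0.0 w 0.78 gf 0.0 F [-0.3  0.4 -0.2]
[ 0.76 -0.02 -0.68  1.84 -0.01  1.32 -2.19]
side red n 17 angle ccw deg 129.3 r 61.0 72.0 z 108
side blue n 19 angle ccw deg 128.3 r 35.0 59.0 z 111
side knob [476. -58.] 46 16 -50.1 150 204
disc [477. -59.] 164 163 -77.3
wrist red n 35 angle ccw deg 129.7 r 40.0 69.0 z 109
wrist blue n 91 angle ccw deg 129.8 r 38.0 60.0 z 112
wrist knob [477. -59.] 48 16 -50.6 152 1251
```

View pics/w3.png

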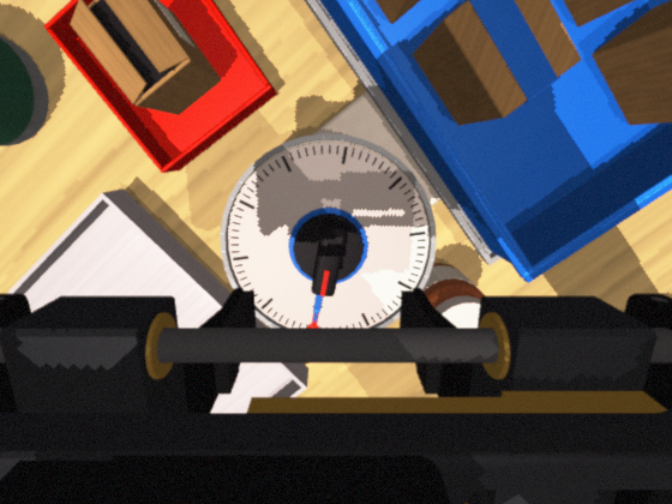

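The pointer tip (318,305) lies on the red mark (313,325), and both read about 129.7°, so the zero is set. Next is the button.

move_arm(increments="-7 34 0 0 0 7 255;-7 34 0 0 0 7 255;-8 35 0 0 0 7 255;-8 35 0 0 0 7 255;-8 35 0 0 0 7 255;-8 35 0 0 0 7 255;-20 28 0 0 0 7 255;-20 28 0 0 0 7 255")

```text
time: 41.25
position: [0.3891, 0.2072, 0.2223]
tool_rot: [-3.111, -0.43, 0.001]
ft_force: [-0.1, -0.1, -0.3]
grip_width: 0.26
grip_force: 0.0
```

move_arm(increments="-20 28 0 0 0 7 255;-20 28 0 0 0 7 255;-19 28 0 0 0 7 255;0 0 0 0 0 0 255;0 0 0 0 0 0 255;0 0 0 0 0 0 255;0 0 0 0 0 0 255;0 0 0 0 0 0 255")

```text
time: 41.92
position: [0.3319, 0.2882, 0.2223]
tool_rot: [-2.986, -0.977, 0.001]
ft_force: [0.3, 0.4, -0.0]
grip_width: 0.01
grip_force: 0.0
```

```bash
python3 - <<'E'
from d import *
print(tcp()['joint_positions'].round(2))
for n in ("wrist","side"):
    p=ctrl.get_image(n); w=cloud(p); f=p["frame"].astype(int); r,g,b=np.moveaxis(f,-1,0); x,y,z=np.moveaxis(w,-1,0)
    m=(g>1.4*r)&(g>1.15*b)&(g>50)&(z>.04)&(z<.09)&(np.hypot(x-.33,y-.295)<.06)
    for q in rect(w,m,30): print(n,"green",*q[:6])
    if n=="wrist": save(p,"w4.png")
    print(ctrl.find_in("restart_top",p)[:1])
E
```

```text
t 41.9 TCP [331.9 288.2 222.3] yaw 36.2 tilt 0.0 w 0.01 gf 0.0 F [ 0.3  0.4 -0. ]
[ 0.36 -0.19 -1.    1.91 -0.16  1.34 -1.54]
wrist green [323. 300.] 35 33 -35.9 62 790
[{'centre': [0.326, 0.2993, 0.0641], 'score': 0.96}]
[]
```

View pics/w4.png

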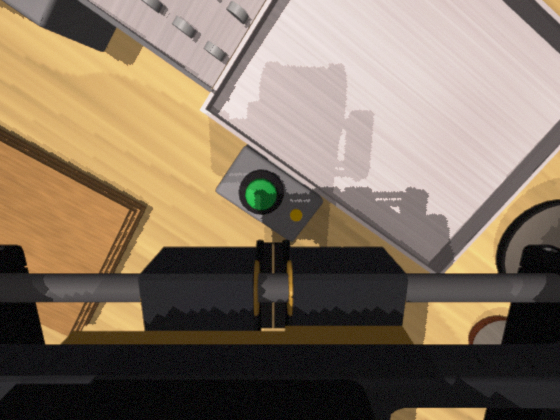

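The green button is fully visible at px (262,193), which puts it at about (325, 299) mm with its top near z = 63 mm.

move_arm(increments="-7 11 0 0 0 0 255;0 0 -30 0 0 0 255;0 0 -35 0 0 0 255;0 0 -35 0 0 0 255;0 0 -30 0 0 0 255;0 0 -17 0 0 0 255;0 0 0 0 0 0 255;0 0 0 0 0 0 255")

```text
time: 42.78
position: [0.3235, 0.3003, 0.0752]
tool_rot: [-2.983, -0.982, 0.004]
ft_force: [-0.7, 0.2, 0.4]
grip_width: 0.004
grip_force: 0.0
```

move_arm(increments="0 0 -3 0 0 0 255;0 0 -3 0 0 0 255;0 0 -3 0 0 0 255;0 0 -2 0 0 0 255;0 0 -2 0 0 0 255;0 0 0 0 0 0 255;0 0 0 0 0 0 255;0 0 0 0 0 0 255")

```text
time: 43.45
position: [0.3241, 0.3005, 0.0626]
tool_rot: [2.984, 0.982, 0.0]
ft_force: [-0.3, 1.0, 0.1]
grip_width: 0.009
grip_force: 0.0
```

move_arm(increments="0 0 -1 0 0 0 255;0 0 -1 0 0 0 255;0 0 -1 0 0 0 255;0 0 0 0 0 0 255;0 0 -1 0 0 0 255;0 0 -1 0 0 0 255;0 0 0 0 0 0 255;0 0 0 0 0 0 255")

```text
time: 44.12
position: [0.3242, 0.3005, 0.0575]
tool_rot: [2.984, 0.982, 0.0]
ft_force: [-1.1, 0.0, 4.7]
grip_width: 0.005
grip_force: 2.1
```

move_arm(increments="0 0 -1 0 0 0 255;0 0 0 0 0 0 255;0 0 -1 0 0 0 255;0 0 0 0 0 0 255;0 0 0 0 0 0 255;0 0 0 0 0 0 255;0 0 0 0 0 0 255;0 0 0 0 0 0 255")

```text
time: 44.78
position: [0.3242, 0.3006, 0.0563]
tool_rot: [2.983, 0.982, -0.0]
ft_force: [-3.2, -1.7, 13.8]
grip_width: 0.008
grip_force: 6.6
```

The force rose to 13.8 N with the descent stopped, so the button is fully down. Now I lift off and check everything.

move_arm(increments="0 0 5 0 0 0 255;0 0 15 0 0 0 255;0 0 30 0 0 0 255;0 0 35 0 0 0 255;0 0 35 0 0 0 255;0 0 30 0 0 0 255;0 0 0 0 0 0 255;0 0 0 0 0 0 255")

```text
time: 45.45
position: [0.3252, 0.3007, 0.2066]
tool_rot: [2.983, 0.981, 0.006]
ft_force: [-0.5, -0.2, -1.0]
grip_width: 0.009
grip_force: 0.0
```

```bash
python3 - <<'E'
from d import *
tcp()
dial("side",(.4762,-.0585)); p=dial("scene",(.4772,-.0605)); save(p,"scene9.png",1.4)
cartons("scene",.125,.165,(.3,.75,-.45,-.13)); cartons("scene",.07,.1,(.62,.74,-.12,.02))
E
```

```text
t 45.5 TCP [325.2 300.7 206.6] yaw 36.4 tilt 0.2 w 0.009 gf 0.0 F [-0.5 -0.2 -1. ]
no dial
scene red n 10 angle ccw deg 130.7 r 64.0 78.0 z 109
scene blue n 16 angle ccw deg 130.6 r 35.0 58.0 z 113
scene knob [478. -61.] 48 22 -46.7 150 141
disc [477. -61.] 164 163 -19.0
scene [ 415. -337.] 75 59 -2.2 141 437 blue 0.33
scene [ 506. -342.] 77 57 -3.5 141 478 blue 0.33
scene [ 508. -230.] 73 57 -4.1 141 488 blue 0.37
scene [ 597. -344.] 72 58 -2.8 142 529 blue 0.33
scene [ 603. -233.] 75 56 -3.4 141 530 blue 0.36
scene [679. -50.] 72 56 -4.9 91 527 blue 0.0
```

View pics/scene9.png

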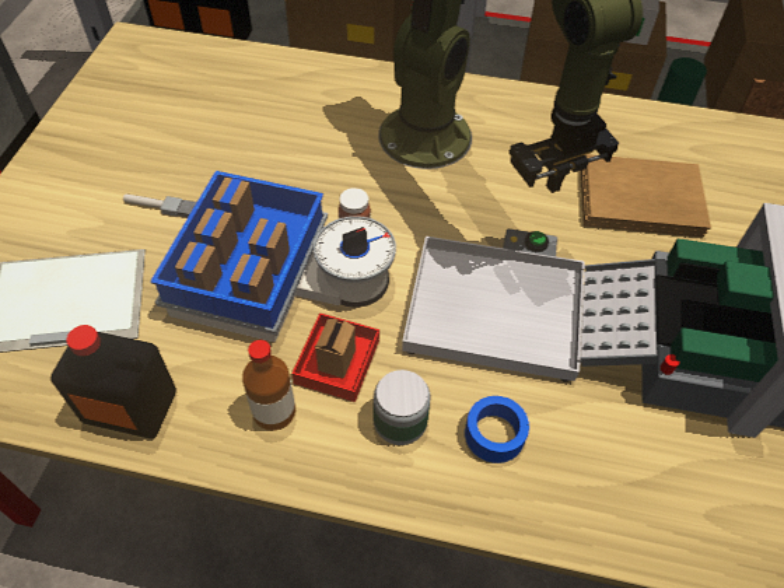

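The five taped cartons stand in the tote (240,245), the open one is in the red tray (335,350), and the pointer is on zero (385,237). The button is out and the arm is clear, so I'm handing the job in.

```bash
python3 -c "
from bench import ctrl
print(ctrl.close_job())"
```

```text
the job is handed in; nothing more can be done
None
```

The job is handed in, with no verdict returned: all five taped cartons are side by side in the tote, the unsealed one is in the red tray, the pointer stands on the zero mark, and the restart button was pressed right down and released.

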